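Gauge the depth of a blind bore

TASK

Take the depth gauge out of its wooden holder and lower its rod gently into the narrow blind bore of the aluminium housing until it bottoms out; its sliding stop collar is pushed up by the housing's face on the way. Hold the rod pressed on the bottom with a steady 10 N or so (never more than 25 N) for one to two seconds. Then let go and leave the gauge standing in the bore, rod on the bottom and stop collar resting flush on the face, without disturbing the other parts and tools on the bench.

Things in the scene. Friction and masses are not known exactly. Their poses are not given: they have to be found in the camera images.
- stop_mid (a point): Centre of the gauge's sliding stop collar, a steel ring 30 mm in diameter and 10 mm tall round the rod; z up along the rod. Its underside is 5 mm below this point. It is pushed up the rod by the face of the housing as the rod goes down, and so marks the depth.
- stop (a joint): How far the stop collar has been pushed up the rod, m: 0 at its lowest, where it starts, with its underside 33 mm above the rod's lower end; at most 0.022. A friction fit: it takes about 1.5 N to slide (felt at the hand before the rod bottoms out), has no spring and stays where it is left.
- rod_tip (a point): Centre of the flat lower end of the gauge's rod (10 mm flat, 2 mm of taper); z up along the rod. It is 86 mm below grip_mid.
- bore_mouth (a point): Centre of the mouth of the narrow blind bore, on the flat top face of the housing; z is the bore's axis, up, square to the face. Bore 16 mm in diameter, 2 mm chamfer; its depth is unknown beforehand, between 38 and 50 mm. The face lies 64 to 84 mm above the table. The bore is 28 mm to the housing's +y side of the middle of the face.
- housing: Fixed machined aluminium housing, 100 x 120 mm in x and y, 60 mm tall, on a slightly larger dark steel base; origin at the centre of its underside, z up. Its top face has the narrow bore, four small dark bolt holes and, 58 mm from the bore on the -y side, a wide pocket (35 mm in diameter, 18 mm deep) that is not the one to gauge.
- holder: Fixed wooden holder block, 70 x 170 mm in x and y and 32 mm tall, standing on the table; origin at the centre of its underside. The depth gauge stands upright on the table through the hole (14 mm) 50 mm to its -y side; a plain plug gauge stands in the other hole (18 mm), 50 mm to its +y side.
- grip_mid (a point): Centre of the depth gauge's grip, a dark steel block 24 x 24 mm square and 40 mm tall, half-way up it; z along the rod, up, x and y square to its sides. Below it a polished rod 12 mm in diameter stands out 66 mm: 106 mm in all, about 0.2 kg. At the start the gauge stands upright in its holder, this point 86 mm above the table.
- gauge: The depth gauge; origin at the rod's lower end, z up along it.
- plug_gauge: Bystander in the other hole of the holder: a shiny pin 16 mm in diameter with a round aluminium grip 24 mm wide, its top 84 mm above the table; no collar. Leave alone. Origin at its lower end.
- turned_part: Bystander: dark flanged turned part, 60 mm wide, 52 mm tall; origin at the centre of its underside.
- ring_gauge: Bystander: steel ring lying flat, 52 mm wide, 16 mm tall; origin at the centre of its underside.
- spanner: Bystander: spanner lying towards the back of the table.
- driver: Bystander: screwdriver lying to the left.
- flange_part: Bystander: aluminium flanged part, 70 mm wide, 40 mm tall, to the right; origin at the centre of its underside.
Things that resemble listed ones, but are neither listed nor needed, are in the scene too. What is shaped like the gauge but orange is not meant.

How it is judged (in metres and radians):
On the way:
1. The rod is held pressed on the bottom of the narrow bore with 4 to 20 N for 0.9 s (z of rod_tip in the frame of bore_mouth below -0.036 m and horizontal distance between rod_tip and bore_mouth below 0.004 m and contact force between gauge_c0 and anything else between 4 and 20 N), for 0.9 s.
At the end, for the whole second after the job is handed in: The gauge stands by itself in the narrow bore: rod tip more than 36 mm down, resting on the bottom and within 4 mm of the bore's axis, upright within 0.08 rad; stop collar flush on the housing's face (within 2 mm); at rest (z of rod_tip in the frame of bore_mouth below -0.036 m and horizontal distance between rod_tip and bore_mouth below 0.004 m and z of stop_mid in the frame of bore_mouth between 0.003 and 0.0075 m and angle between the z axis of stop_mid and the z axis of bore_mouth, either way round below 0.08 rad and contact force between gauge_c0 and anything else above 0.3 N and linear speed of gauge below 0.01 m/s); the robot touches nothing.
It fails at once if The gauge presses on the housing with more than 25 N (contact force between gauge and housing above 25 N).
It fails at once if The foot of the rod is pressed with more than 25 N (contact force between gauge_c0 and anything else above 25 N).
It fails at once if A bystander is moved by more than 15 mm (distance of any of plug_gauge, turned_part, ring_gauge, spanner, driver, flange_part from where it was at the start of the episode above 0.015 m).
It also fails if it takes over 54 s, if anything falls off the work surface, if the arm or the gripper's body presses on something with over 40 N, if the wrist force passes 120 N, or if a joint passes its speed limit or range.

ROBOT

A 6-joint arm with a two-finger parallel gripper is mounted at the origin on the work surface. World frame = base frame: x ahead of the robot, y to its left, z up, the work surface at z = 0. Lengths are in mm, angles in rad, forces in N, time in s.
With the tool pointing down it reaches from about 325 to 875 mm from the base axis. Payload 4.4 kg.
Tool frame: the origin (TCP) lies midway between the tips of the shut fingers; the grasp point (between the pads) lies behind it (env.hold_point_z is the z of the grasp point in the tool frame, in mm); z points along the fingers, y is the direction in which the jaws open and shut (so a half turn about z gives the same grasp; the last joint's range is limited). The gripper opens to 85 mm and grips with 20 to 120 N. Pads are 22 mm wide; open, the fingers measure 114 mm over their backs; the gripper's body (76 mm by 85 mm) begins 54 mm behind the grasp point. The pads swing forward as they close: fully open they stand 13 mm farther back than shut.
Start: joints at [0.999, 0.207, 1.542, -0, 1.393, -0.15], TCP at [235.416, 524.601, 231.282] pointing down, gripper open.
Joint ranges: [-2.73, 2.73], [-0.86, 2.22], [0.23, 2.46], [-1.11, 4.25], [0.08, 2.63], [-2.82, 2.82]. Speed limits (rad/s): [2.79, 2.79, 3.14, 3.14, 3.14, 3.14].

INTERFACE

Orientations are given as a 3x3 rotation matrix whose columns are the frame's x, y, z axes.
In Python, from rig import env gives the robot as it stands.
- The arm moves only by the tool arm_command, never from a script. Its argument "deltas" is a list of rows, each an object with "offset": the shift along the tool's x, y, z in mm, a list of three; "turn": the turn about the tool's z in degrees; "jaw": the closure, from -1 (fully open) to 1 (shut). In form: [{"offset": [dx, dy, dz], "turn": turn, "jaw": jaw}, ...]. A call has 1 to 5 rows; each row is the pose to reach, as a shift and turn from the pose measured when the call began, along the tool's axes at that moment; what a row does not reach only later rows make up. A row lasts 1/10 s, in which the tool goes at most 50 mm and 8.59 degrees, less where a joint would pass 70% of its speed; a pose out of reach is approached as far as the arm can. A call with a gripper value outside its range is refused whole. The fingers move at their own pace and stop on an object; "grip_force" is the grip in N (left out, the last holds). Time passes only in rows, so rows that repeat a pose let the fingers close. It gives the time, the measured TCP pose, the force and the opening at its end, in the units of the state.
- env.read_state(): the state, without advancing time (a new reading comes with each control period).
- env.camera(name): name is "scene" or "side" or "wrist"; returns a dict with "image" (400x640x3 uint8, red, green, blue), "fx", "fy", "cx", "cy" (pixels), "D" ([k1, k2, p1, p2, k3] as OpenCV has them; the pictures are not rectified), "R" (3x3) and "t" (3): a world point X has camera coordinates R X + t; the wrist camera has in their place "tool_from_camera" (4x4, takes a point from camera to tool coordinates, whose origin is the TCP and whose axes are the flange's). Camera axes: x right, y down, z forward; pixel columns grow to the right and rows downward; lengths in mm; the calibration is good to about 2 mm. A picture is of the moment at which its call begins: read the wrist's pose just before it. There is no depth.
- env.hand_in(): hands the job in, once; it reports no verdict.
Trained networks look in the newest picture that a camera, given by its name, has taken for a name from the list of things; names that differ only in an ending like _2 or _b are one class to them, and where a whole thing is asked for, a point or a joint stands for the part that bears it (a point fixed in the world has none). Each returns a list of dicts, best first, with "p" (0 to 1); they miss things now and then, are a little off and sometimes report something else, mostly with a low value. They report only what shows in the picture. A call takes as long as a camera call. They do not tell look-alikes from the thing itself.
- env.masks_of(camera, query): "region" (400x640 bool, what is visible of it) and "extent" ([left, top, right, bottom] in pixels, round what is visible of it).
The state is a dict: "t": time; "joints": joint angles; "joint_vel": joint speeds; "joint_torque": joint torques, N m; "position": TCP position; "orientation": TCP orientation; "wrist_force": force on the tool from outside, world axes, zero at the start; "wrist_torque": the same for the moment, N m; "finger_gap": finger opening in mm.
Only numpy, scipy, OpenCV 4.12 (cv2) and the standard library are available. Lean on these libraries where they do the work, as an engineer would, in place of code of your own. Each camera call takes 0.05 s, during which the arm holds its last target.

## Working session

There is one attempt and no reset: what is moved stays moved. The work goes in short steps, Python scripts to look and compute and a tool call to move; the robot and the scene stay as the last step left them, time stands still between calls to the robot, and variables do not carry over. Pictures are saved under pics/ and viewed, and the job is handed in when it is done.

Besides the shell and the picture viewer there is one more tool, called after "Call:" by a JSON object that holds its "api" and its "payload". arm_command: Moves the arm, as the interface text tells. Its arguments: {"type":"object","properties":{"deltas":{"type":"array","items":{"type":"object","properties":{"offset":{"type":"array","items":{"type":"number"}},"turn":{"type":"number"},"jaw":{"type":"number"}}}},"grip_force":{"type":"number"}},"required":["deltas"]}

```bash
mkdir -p pics; ls; python3 - <<'E'
from rig import env
import cv2,numpy as np
print(env.hold_point_z); s=env.read_state(); print({k:np.round(v,3).tolist() for k,v in s.items()})
for n in ["scene","side","wrist"]:
    c=env.camera(n); cv2.imwrite(f"pics/{n}0.png",c["image"][:,:,::-1])
    print(n,{k:np.round(v,3).tolist() for k,v in c.items() if k!="image"})
E
```

```text
pics
-18.700000000000003
{'t': 0.0, 'joints': [0.998, 0.207, 1.543, -0.0, 1.394, -0.151], 'joint_vel': [-0.0, 0.001, 0.001, 0.0, -0.001, 0.002], 'joint_torque': [-0.002, -38.303, -29.159, -0.0, 0.011, 0.0], 'position': [235.006, 523.929, 230.099], 'orientation': [[-0.912, 0.409, -0.001], [0.409, 0.912, -0.002], [0.0, -0.002, -1.0]], 'wrist_force': [0.769, -0.565, 0.237], 'wrist_torque': [0.017, -0.049, 0.033], 'finger_gap': 85.637}
scene {'fx': 388.442, 'fy': 388.442, 'cx': 314.46, 'cy': 195.806, 'D': [-0.007, 0.0, 0.0, 0.0, 0.0], 'R': [[-0.372, 0.928, -0.008], [0.775, 0.306, -0.554], [-0.511, -0.212, -0.833]], 't': [196.398, -388.687, 1576.173]}
side {'fx': 501.0, 'fy': 501.0, 'cx': 330.59, 'cy': 191.928, 'D': [-0.061, 0.0, 0.0, 0.0, 0.0], 'R': [[0.723, -0.691, -0.015], [-0.505, -0.514, -0.693], [0.471, 0.509, -0.72]], 't': [-423.675, 342.628, 1168.876]}
wrist {'fx': 354.258, 'fy': 354.258, 'cx': 315.697, 'cy': 202.402, 'D': [-0.069, 0.0, 0.0, 0.0, 0.0], 'tool_from_camera': [[-0.0, -0.96, -0.28, 70.434], [1.0, -0.0, 0.001, -0.811], [-0.001, -0.28, 0.96, -143.748], [0.0, 0.0, 0.0, 1.0]]}
```

View pics/scene0.png

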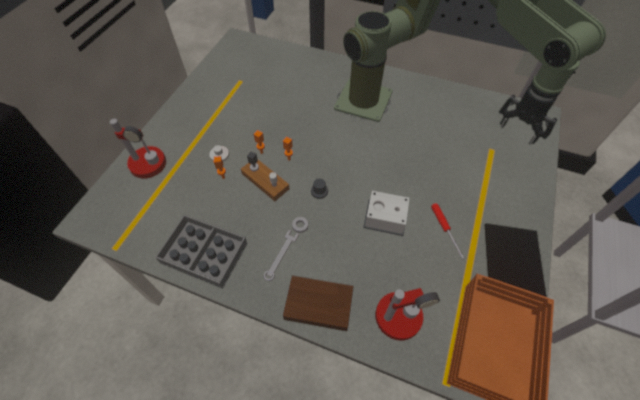

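View pics/side0.png

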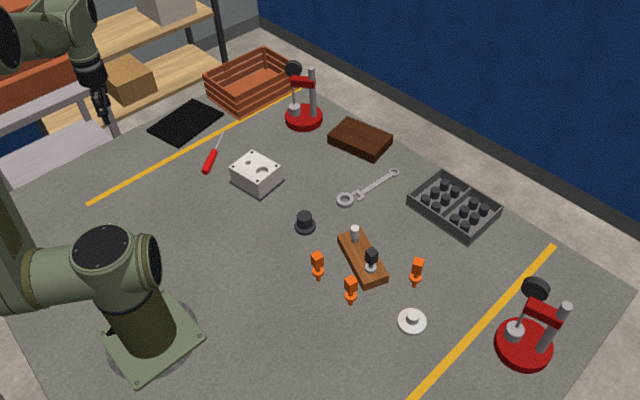

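View pics/wrist0.png

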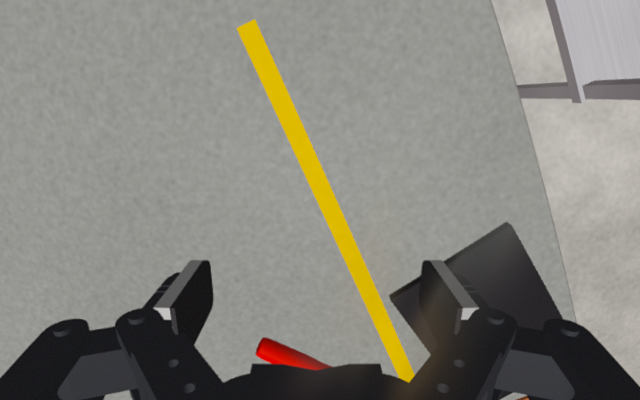

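The scene picture shows the wooden holder at (265,179), with a dark square grip at (252,158) and a shiny plug at (273,179). The housing is at (388,212). In the side picture the dark grip is at (371,257), the plug at (354,232) and the housing at (257,173). Candidates for the gauge are the dark grip in the holder and three orange pieces at scene (259,137), (288,146) and (219,164). The dark one in the wooden holder fits, because orange is excluded.

```bash
cat > h.py <<'E'
from rig import env
import cv2,numpy as np
def K(c): return np.array([[c["fx"],0,c["cx"]],[0,c["fy"],c["cy"]],[0,0,1.]])
def pose(c,s=None):
    if "R" in c: return np.array(c["R"]),np.array(c["t"]).ravel()
    T=np.eye(4);T[:3,:3]=s["orientation"];T[:3,3]=s["position"]
    M=np.linalg.inv(T@np.array(c["tool_from_camera"])); return M[:3,:3],M[:3,3]
def proj(c,P,Rt):
    return cv2.projectPoints(np.array(P,float).reshape(-1,3),cv2.Rodrigues(Rt[0])[0],Rt[1],K(c),np.array(c["D"]))[0].reshape(-1,2)
def ray(c,uv,Rt):
    n=cv2.undistortPoints(np.array([[uv]],float),K(c),np.array(c["D"])).ravel()
    R,t=Rt; return -R.T@t, R.T@np.array([n[0],n[1],1.])
def onz(c,uv,z,Rt):
    o,d=ray(c,uv,Rt); return o+d*(z-o[2])/d[2]
def tri(L):
    A=np.zeros((3,3));b=np.zeros(3)
    for o,d in L:
        d=d/np.linalg.norm(d);M=np.eye(3)-np.outer(d,d);A+=M;b+=M@o
    x=np.linalg.solve(A,b); return x,[np.linalg.norm(np.cross(x-o,d/np.linalg.norm(d))) for o,d in L]
E
python3 - <<'E'
from h import *
C={n:env.camera(n) for n in("scene","side")}
for q in ["gauge","grip_mid","housing","holder","plug_gauge","turned_part","ring_gauge","flange_part"]:
    for n in C:
        for r in env.masks_of(n,q)[:4]:
            m=r["region"];ys,xs=np.nonzero(m);u=(xs.mean(),ys.mean())
            print(q,n,round(r["p"],2),r["extent"],np.round(u,1),np.round(onz(C[n],u,50,pose(C[n])),0))
for n,(x,y,w,h) in {"scene":(200,110,230,140),"side":(220,120,220,180)}.items():
    cv2.imwrite(f"pics/{n}_z.png",cv2.resize(C[n]["image"][y:y+h,x:x+w,::-1],None,fx=3.3,fy=3.3,interpolation=cv2.INTER_CUBIC))
E
```

```text
gauge scene 0.58 [284.5, 136.1, 290.6, 158.1] [287.7 146.5] [ 376. -163.   50.]
gauge scene 0.55 [255.8, 129.9, 267.0, 150.8] [259.3 140.6] [ 388. -269.   50.]
gauge scene 0.44 [249.5, 151.0, 257.8, 171.2] [252.6 160.5] [ 478. -250.   50.]
gauge scene 0.43 [212.8, 154.7, 229.4, 178.1] [219.3 165.5] [ 540. -346.   50.]
gauge side 0.77 [366.3, 247.8, 379.5, 274.8] [371.  260.1] [ 506. -231.   50.]
gauge side 0.76 [309.1, 251.1, 326.0, 280.7] [317.2 264.3] [ 401. -146.   50.]
gauge side 0.74 [346.0, 273.5, 358.5, 305.9] [350.3 288.6] [ 410. -254.   50.]
gauge side 0.63 [410.8, 254.6, 424.6, 286.2] [416.3 271.7] [ 560. -333.   50.]
grip_mid scene 0.71 [253.9, 128.5, 266.1, 154.2] [259.  140.4] [ 387. -270.   50.]
grip_mid scene 0.65 [248.5, 153.0, 257.0, 171.3] [252.2 160. ] [ 477. -252.   50.]
grip_mid scene 0.56 [211.1, 156.1, 226.2, 177.2] [219.4 165.7] [ 541. -346.   50.]
grip_mid scene 0.51 [280.3, 141.1, 292.4, 159.3] [287.9 146.8] [ 377. -162.   50.]
grip_mid side 0.76 [410.1, 256.4, 424.0, 285.0] [416.3 270.8] [ 562. -331.   50.]
grip_mid side 0.66 [367.8, 266.3, 377.7, 271.7] [3
[... 480 characters left out ...]
[361.1 259.7] [ 489. -213.   50.]
plug_gauge scene 0.52 [271.7, 173.1, 276.7, 188.8] [273.2 178.6] [ 522. -151.   50.]
plug_gauge side 0.62 [352.5, 226.0, 356.1, 240.6] [354.  232.8] [ 539. -140.   50.]
turned_part scene 0.6 [311.7, 180.2, 325.0, 199.0] [318.7 188.4] [504.   6.  50.]
turned_part side 0.79 [291.8, 211.0, 314.2, 232.3] [304.3 222.1] [470. -20.  50.]
ring_gauge scene 0.68 [292.1, 217.2, 308.7, 234.3] [299.6 224.1] [650.  -0.  50.]
ring_gauge side 0.67 [333.0, 192.6, 354.2, 207.4] [344.4 199.5] [605. -37.  50.]
flange_part scene 0.64 [207.9, 145.9, 229.9, 161.3] [219.2 152.1] [ 488. -377.   50.]
flange_part side 0.88 [395.9, 308.1, 427.0, 336.4] [411.4 321.3] [ 447. -413.   50.]
```

View pics/scene_z.png

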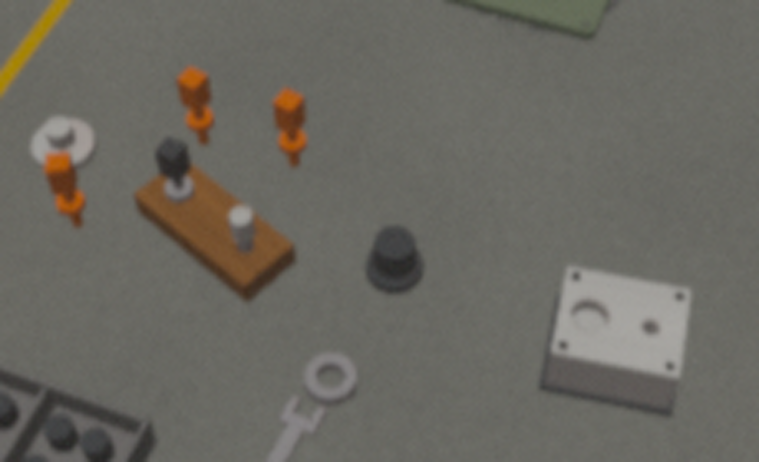

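View pics/side_z.png

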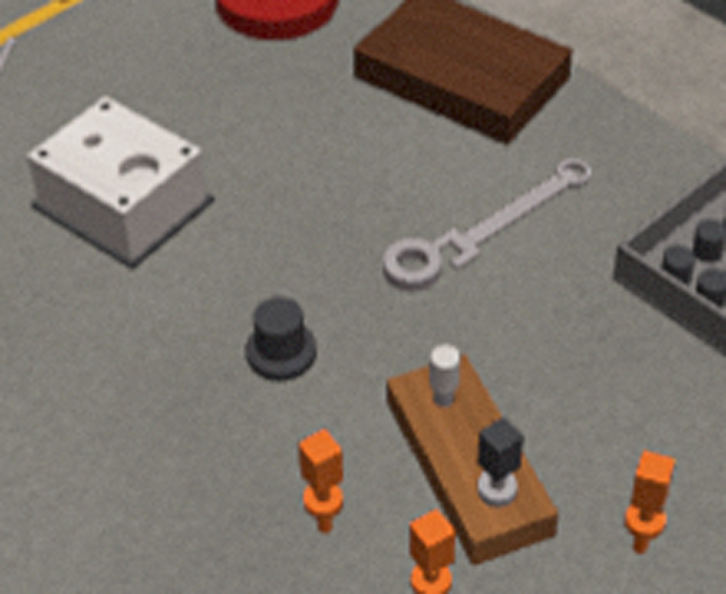

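The crops confirm it. The dark square grip with a steel collar, standing in the holder at scene (252,158) / side (371,256), is the gauge. The small bore is at scene (397,209) / side (248,163), and the wide pocket (not the one to gauge) is at scene (379,205).

```bash
python3 - <<'E'
from h import *
C={n:env.camera(n) for n in("scene","side")}
P={"grip":((252.4,157.9),(371.5,256.4)),"bore":((397.3,209.1),(248.2,162.7)),"pocket":((378.8,205.3),(261.8,169.5)),
"collar":((254.2,167.2),(371,267.7)),"plugtop":((272.7,174.5),(354.7,227)),
"h1":((374.5,193.6),(257.3,188)),"h2":((406,200),(231,164.8)),"h3":((403,221),(252,150.4)),"h4":((370.5,214.8),(276,164)),
"flange":((218,151),(411.5,318)),"turned":((319,185),(304.5,220)),"or1":((259,138.5),(350.5,285)),"or2":((287.5,143.5),(317.5,260)),"or3":((218.6,163),(417.5,268))}
for k,(a,b) in P.items():
    x,r=tri([ray(C["scene"],a,pose(C["scene"])),ray(C["side"],b,pose(C["side"]))]); print(k,np.round(x,1),np.round(r,1))
E
```

```text
grip [ 493.8 -239.5   85.7] [2.1 2.1]
bore [497.  264.7  62.8] [2.4 2.4]
pocket [506.1 208.1  66.4] [1.1 1.1]
collar [ 495.4 -239.4   36.8] [2. 2.]
plugtop [ 531.5 -146.    85.6] [1.7 1.7]
h1 [458.3 178.1  46.8] [5.1 5.1]
h2 [453.8 284.4  67.5] [1.8 1.8]
h3 [535.4 292.9  69.5] [1.1 1.1]
h4 [549.7 194.7  68.5] [0.7 0.7]
flange [ 467.1 -399.7   23.4] [0. 0.]
turned [482.3  -3.5  35.1] [1.9 1.9]
or1 [ 402.5 -259.8   79.6] [1. 1.]
or2 [ 392.7 -155.5   85.7] [2. 2.]
or3 [ 550.7 -338.    79.9] [1.9 1.9]
```

Call:
{"api": "arm_command", "payload": {"deltas": [{"offset":[-548,-590,0],"turn":0,"jaw":-1},{"offset":[-548,-590,0],"turn":0,"jaw":-1},{"offset":[-548,-590,0],"turn":0,"jaw":-1},{"offset":[-548,-590,0],"turn":0,"jaw":-1},{"offset":[-548,-590,0],"turn":0,"jaw":-1}]}}

```text
t: 1.65
position: [315.9, 286.1, 231.5]
orientation: [[-0.913, 0.409, 0.001], [0.409, 0.913, 0.0], [-0.001, 0.001, -1.0]]
wrist_force: [0.4, 0.1, 0.2]
finger_gap: 85.3
```

Call:
{"api": "arm_command", "payload": {"deltas": [{"offset":[-377,-406,0],"turn":0,"jaw":-1},{"offset":[-377,-406,0],"turn":0,"jaw":-1},{"offset":[-377,-406,0],"turn":0,"jaw":-1},{"offset":[-377,-406,0],"turn":0,"jaw":-1},{"offset":[-377,-406,0],"turn":0,"jaw":-1}]}}

```text
t: 2.15
position: [396.3, 49.1, 231.9]
orientation: [[-0.913, 0.409, 0.003], [0.409, 0.913, 0.0], [-0.002, 0.001, -1.0]]
wrist_force: [-0.4, 0.8, -0.5]
finger_gap: 85.2
```

Call:
{"api": "arm_command", "payload": {"deltas": [{"offset":[-207,-223,0],"turn":0,"jaw":-1},{"offset":[-207,-223,0],"turn":0,"jaw":-1},{"offset":[-207,-223,0],"turn":0,"jaw":-1},{"offset":[-207,-223,0],"turn":0,"jaw":-1},{"offset":[-207,-223,0],"turn":0,"jaw":-1}]}}

```text
t: 2.65
position: [476.5, -188.0, 232.2]
orientation: [[-0.912, 0.409, 0.004], [0.409, 0.912, 0.0], [-0.003, 0.002, -1.0]]
wrist_force: [0.2, -0.3, -0.3]
finger_gap: 85.7
```

Call:
{"api": "arm_command", "payload": {"deltas": [{"offset":[-37,-40,0],"turn":0,"jaw":-1},{"offset":[-37,-40,0],"turn":0,"jaw":-1},{"offset":[-37,-40,0],"turn":0,"jaw":-1}]}}

```text
t: 2.95
position: [493.8, -241.0, 231.8]
orientation: [[-0.911, 0.412, 0.003], [0.412, 0.911, 0.001], [-0.002, 0.002, -1.0]]
wrist_force: [-0.3, -0.1, 1.3]
finger_gap: 85.2
```

```bash
python3 - <<'E'
from h import *
s=env.read_state(); c=env.camera("wrist"); cv2.imwrite("pics/w1.png",c["image"][:,:,::-1])
print(s["t"],np.round(s["position"],1),np.round(s["orientation"],3).tolist())
for q in ["gauge","plug_gauge","holder"]:
    for r in env.masks_of("wrist",q)[:3]:
        ys,xs=np.nonzero(r["region"]); print(q,round(r["p"],2),r["extent"],xs.mean(),ys.mean())
print(proj(c,[[494,-239.5,106]],pose(c,s)))
E
```

```text
2.95 [ 493.8 -241.   231.8] [[-0.911, 0.412, 0.003], [0.412, 0.911, 0.001], [-0.002, 0.002, -1.0]]
gauge 0.79 [302.8, 160.4, 336.4, 211.9] 316.9072091363312 185.5089221984297
gauge 0.7 [223.5, 244.9, 268.5, 313.9] 248.07986309184255 279.91443240159725
gauge 0.6 [341.3, 0.0, 388.0, 50.5] 362.08208569953536 24.45379452762003
plug_gauge 0.67 [411.8, 161.3, 451.9, 198.1] 429.2150900900901 177.0394144144144
holder 0.57 [278.8, 131.0, 455.0, 209.0] 368.38333983612955 166.48253999219665
[[317.93245661 191.69836832]]
```

View pics/w1.png

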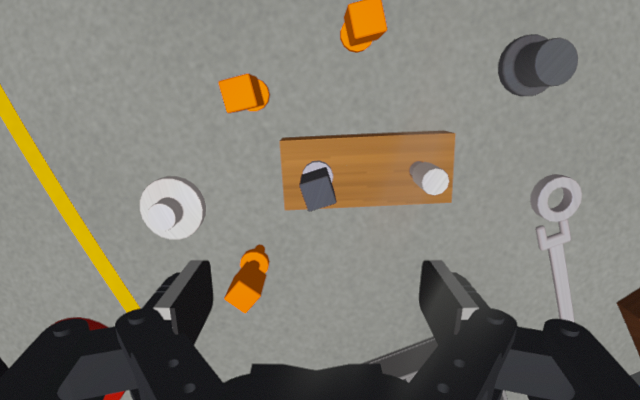

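The wrist view shows the dark grip at (319,187) in the holder, turned a few degrees from the holder. The plug is at (434,181) and orange pieces are at (240,93), (363,20) and (243,292).

```bash
python3 - <<'E'
import cv2
i=cv2.imread("pics/w1.png")[145:225,275:365]
i=cv2.convertScaleAbs(i,alpha=1.6,beta=20)
cv2.imwrite("pics/w1z.png",cv2.resize(i,None,fx=7,fy=7,interpolation=cv2.INTER_CUBIC))
E
```

```text
(no output)
```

View pics/w1z.png

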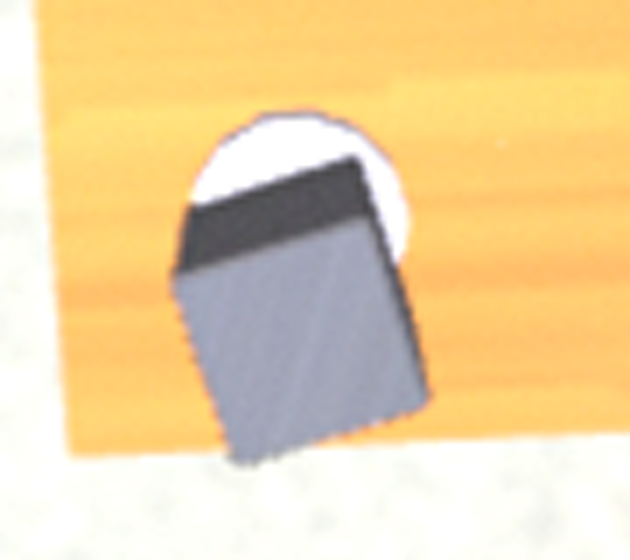

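```bash
python3 - <<'E'
from h import *
s=env.read_state(); c=env.camera("wrist"); Rt=pose(c,s)
P=np.array([onz(c,np.array(u)/7+[275,145],106,Rt) for u in [(175,273),(367,215),(428,403),(240,465)]])
print(np.round(P,1)); print("len",[np.round(np.linalg.norm(P[i]-P[i-1]),1) for i in range(4)])
R=np.array(s["orientation"]); L=(P-np.array(s["position"]))@R
print("tool centre",np.round(L.mean(0),1),"world",P.mean(0))
for a,b in[(0,1),(3,2),(1,2),(0,3)]:
    d=L[b]-L[a]; print(np.degrees(np.arctan2(d[1],d[0])))
E
```

```text
[[ 482.4 -246.8  106. ]
 [ 485.1 -224.6  106. ]
 [ 507.9 -226.9  106. ]
 [ 505.9 -249.5  106. ]]
len [np.float64(23.6), np.float64(22.4), np.float64(22.9), np.float64(22.6)]
tool centre [ -1.    1.4 126.2] world [ 495.33862995 -236.94845613  106.        ]
72.8605249976567
70.97761256378836
161.87719727577004
162.40107796701022
```

Call:
{"api": "arm_command", "payload": {"deltas": [{"offset":[-0.5,1,30],"turn":-8.5,"jaw":-1},{"offset":[-0.5,1,60],"turn":-17,"jaw":-1},{"offset":[-0.5,1,60],"turn":-18,"jaw":-1},{"offset":[-0.5,1,60],"turn":-18,"jaw":-1}]}}

```text
t: 3.6
position: [494.5, -236.1, 172.5]
orientation: [[-0.994, 0.107, 0.003], [0.107, 0.994, 0.001], [-0.002, 0.001, -1.0]]
wrist_force: [0.4, -0.7, 0.6]
finger_gap: 85.5
```

```bash
python3 - <<'E'
from h import *
s=env.read_state(); c=env.camera("wrist"); 
print(s["t"],np.round(s["joints"],3),np.round(s["position"],1),np.round(s["orientation"],3).tolist())
i=c["image"][:,:,::-1]; cv2.imwrite("pics/w2.png",i)
j=cv2.convertScaleAbs(i[180:320,240:400],alpha=1.6,beta=20)
cv2.imwrite("pics/w2z.png",cv2.resize(j,None,fx=4,fy=4,interpolation=cv2.INTER_CUBIC))
E
```

```text
3.6 [-0.605  0.204  1.672  0.003  1.264 -2.07 ] [ 494.5 -236.1  172.5] [[-0.994, 0.107, 0.003], [0.107, 0.994, 0.001], [-0.002, 0.001, -1.0]]
```

View pics/w2z.png

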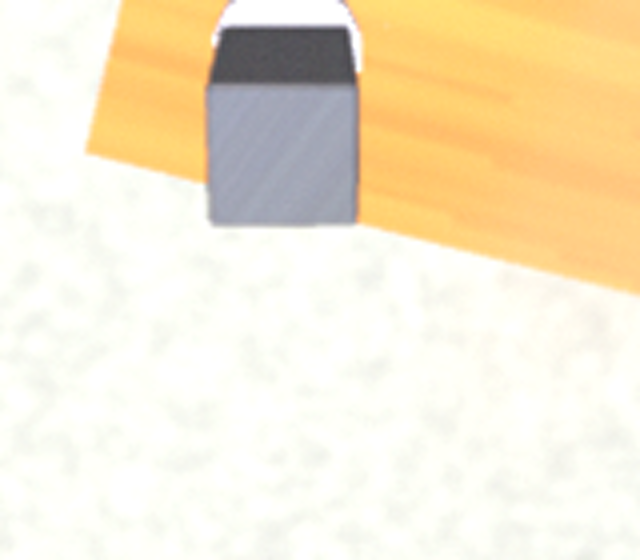

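View pics/w2.png

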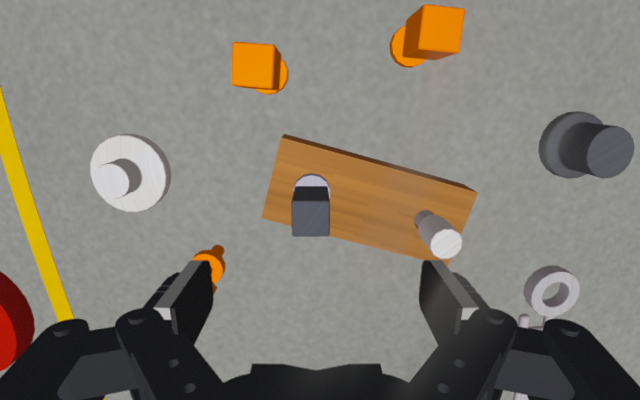

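```bash
python3 - <<'E'
from h import *
s=env.read_state(); c=env.camera("wrist"); Rt=pose(c,s)
P=np.array([onz(c,np.array(u)/4+[240,180],106,Rt) for u in [(207,86),(357,84),(358,223),(211,225)]])
R=np.array(s["orientation"]); L=(P-np.array(s["position"]))@R
print("len",[np.round(np.linalg.norm(P[i]-P[i-1]),1) for i in range(4)])
print("tool centre",np.round(L.mean(0),1),"world",P.mean(0))
E
```

```text
len [np.float64(23.2), np.float64(23.3), np.float64(23.2), np.float64(23.5)]
tool centre [-1.8 -3.9 67.8] world [ 497.07316865 -241.06582117  106.        ]
```

```bash
python3 - <<'E'
from h import *
for k in range(3):
    s=env.read_state(); c=env.camera("wrist"); Rt=pose(c,s)
    g=cv2.cvtColor(c["image"],cv2.COLOR_RGB2GRAY)
    m=np.array([[(207/4+240),86/4+180],[357/4+240,84/4+180],[358/4+240,223/4+180],[211/4+240,225/4+180]],np.float32).reshape(-1,1,2)
    q=cv2.cornerSubPix(g,m.copy(),(4,4),(-1,-1),(3,50,.01)).reshape(-1,2)
    P=np.array([onz(c,u,106,Rt) for u in q])
    print(s["t"],np.round(s["position"],1),np.round(s["orientation"],3).tolist(),np.round(q,1).tolist(),np.round(P.mean(0),1))
cv2.imwrite("pics/w3.png",c["image"][:,:,::-1])
E
```

```text
3.7 [ 495.8 -237.5  174.4] [[-0.994, 0.107, 0.006], [0.107, 0.994, -0.001], [-0.006, -0.001, -1.0]] [[291.79998779296875, 201.5], [329.20001220703125, 201.0], [330.79998779296875, 232.0], [292.79998779296875, 236.1999969482422]] [ 497.2 -241.4  106. ]
3.75 [ 496.  -237.7  174.6] [[-0.994, 0.106, 0.007], [0.106, 0.994, -0.002], [-0.007, -0.001, -1.0]] [[291.79998779296875, 201.5], [329.20001220703125, 201.0], [329.5, 235.8000030517578], [292.79998779296875, 236.1999969482422]] [ 498.1 -241.9  106. ]
3.8 [ 495.9 -237.8  174.5] [[-0.994, 0.106, 0.007], [0.106, 0.994, -0.002], [-0.007, -0.001, -1.0]] [[291.79998779296875, 201.5], [329.20001220703125, 201.0], [329.5, 235.8000030517578], [292.79998779296875, 236.1999969482422]] [ 498. -242.  106.]
```

Call:
{"api": "arm_command", "payload": {"deltas": [{"offset":[-1,-3.8,30],"turn":0,"jaw":-1},{"offset":[-1,-3.8,40],"turn":0,"jaw":-1},{"offset":[-1,-3.8,40],"turn":0,"jaw":-1},{"offset":[-1,-3.8,40],"turn":0,"jaw":-1}]}}

```text
t: 4.25
position: [496.7, -241.8, 134.7]
orientation: [[-0.994, 0.106, 0.006], [0.106, 0.994, -0.001], [-0.006, -0.001, -1.0]]
wrist_force: [0.1, 0.6, 0.5]
finger_gap: 85.3
```

```bash
python3 - <<'E'
from h import *
s=env.read_state(); c=env.camera("wrist"); Rt=pose(c,s)
print(s["t"],np.round(s["position"],1),np.round(s["orientation"],3).tolist())
i=c["image"][:,:,::-1]; cv2.imwrite("pics/w4.png",i)
c=env.camera("side");i=c["image"][180:300,300:460,::-1];cv2.imwrite("pics/s4.png",cv2.resize(i,None,fx=5,fy=5,interpolation=cv2.INTER_CUBIC))
E
```

```text
4.25 [ 496.7 -241.8  134.7] [[-0.994, 0.106, 0.006], [0.106, 0.994, -0.001], [-0.006, -0.001, -1.0]]
```

View pics/w4.png

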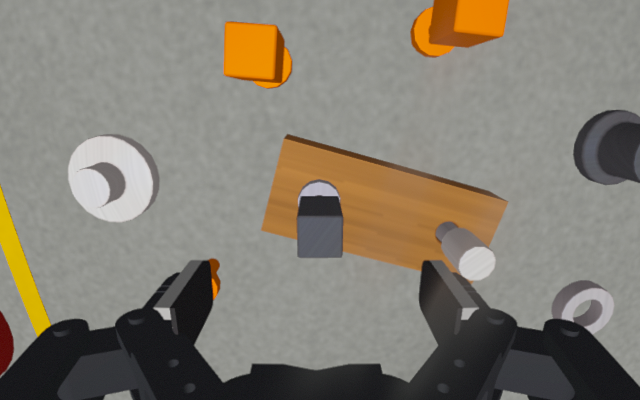

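View pics/s4.png

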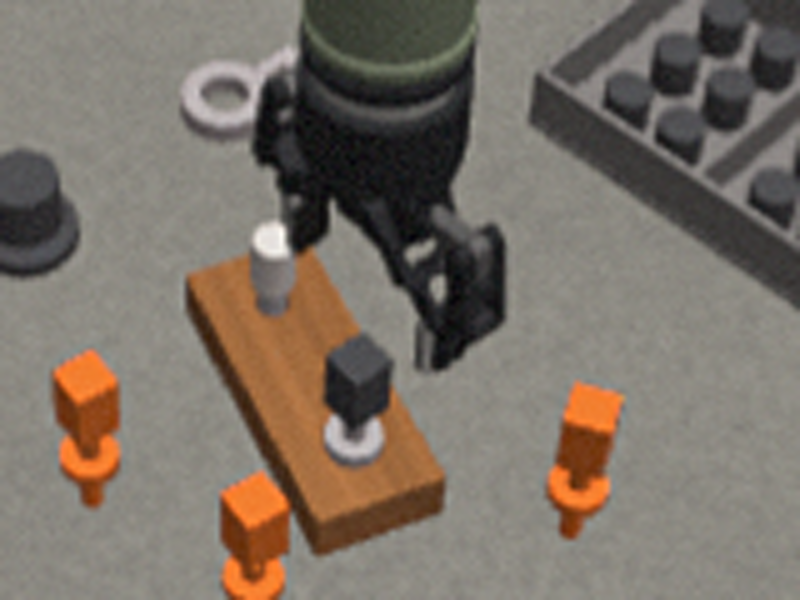

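```bash
python3 - <<'E'
from h import *
i=cv2.imread("pics/w4.png")
j=cv2.convertScaleAbs(i[170:290,250:390],alpha=1.6,beta=20)
cv2.imwrite("pics/w4z.png",cv2.resize(j,None,fx=5,fy=5,interpolation=cv2.INTER_CUBIC))
E
```

```text
(no output)
```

View pics/w4z.png

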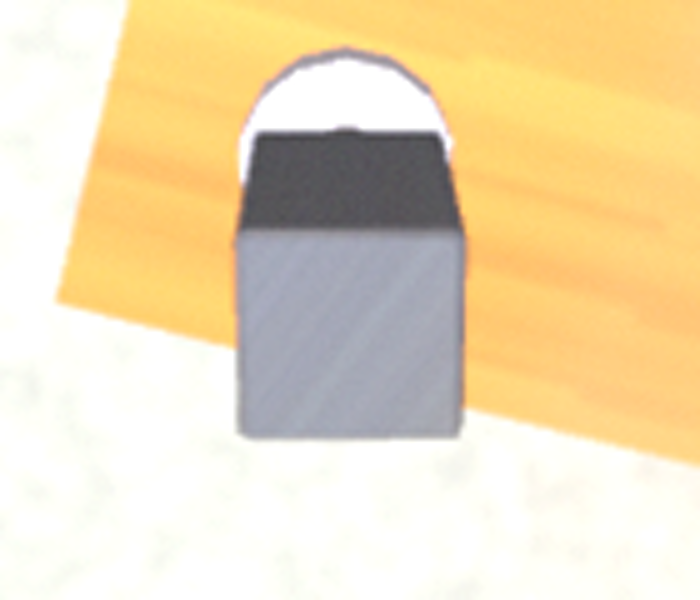

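```bash
python3 - <<'E'
from h import *
s=env.read_state(); c=env.camera("wrist"); Rt=pose(c,s);R=np.array(s["orientation"])
for z in(106,102):
    P=np.array([onz(c,np.array(u)/5+[250,170],z,Rt) for u in [(237,232),(464,232),(461,437),(240,437)]])
    L=(P-np.array(s["position"]))@R
    print("len",[np.round(np.linalg.norm(P[i]-P[i-1]),1) for i in range(4)],"tool centre",np.round(L.mean(0),1),"world",P.mean(0))
print(s["position"],s["t"])
E
```

```text
len [np.float64(23.2), np.float64(23.4), np.float64(23.2), np.float64(23.6)] tool centre [ 1.2  1.5 29.4] world [ 496.46789411 -240.58534987  106.        ]
len [np.float64(23.7), np.float64(23.9), np.float64(23.7), np.float64(24.2)] tool centre [-0.5  1.6 33.4] world [ 498.10750007 -240.71164389  102.        ]
[ 497.22416485 -242.13332012  135.41640733] 4.35
```

Call:
{"api": "arm_command", "payload": {"deltas": [{"offset":[0,1.3,25],"turn":0,"jaw":-1},{"offset":[0,1.3,50],"turn":0,"jaw":-1},{"offset":[0,1.3,67],"turn":0,"jaw":-1},{"offset":[0,1.3,67],"turn":0,"jaw":-1},{"offset":[0,1.3,67],"turn":0,"jaw":-1}]}}

```text
t: 4.9
position: [498.4, -241.3, 69.1]
orientation: [[-0.994, 0.106, 0.009], [0.106, 0.994, -0.003], [-0.009, -0.002, -1.0]]
wrist_force: [-0.2, 0.3, 0.8]
finger_gap: 85.4
```

```bash
python3 - <<'E'
from h import *
s=env.read_state(); c=env.camera("wrist"); Rt=pose(c,s)
print(s["t"],np.round(s["position"],1),np.round(s["orientation"],3).tolist(),s["wrist_force"])
i=c["image"][:,:,::-1]; cv2.imwrite("pics/w5.png",i)
E
```

```text
4.9 [ 498.4 -241.3   69.1] [[-0.994, 0.106, 0.009], [0.106, 0.994, -0.003], [-0.009, -0.002, -1.0]] [-0.2350027   0.28831212  0.76404571]
```

View pics/w5.png

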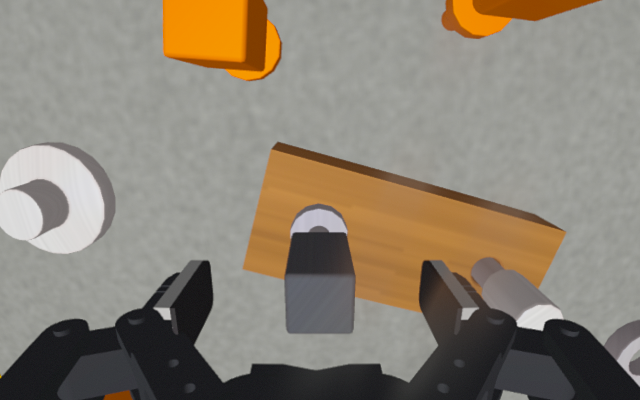

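Call:
{"api": "arm_command", "payload": {"deltas": [{"offset":[1.5,0.7,1],"turn":0,"jaw":-1},{"offset":[1.5,0.7,1],"turn":0,"jaw":1},{"offset":[1.5,0.7,1],"turn":0,"jaw":1},{"offset":[1.5,0.7,1],"turn":0,"jaw":1},{"offset":[1.5,0.7,1],"turn":0,"jaw":1}], "grip_force": 60}}

```text
t: 5.45
position: [497.6, -240.9, 69.0]
orientation: [[-0.994, 0.106, 0.01], [0.106, 0.994, -0.004], [-0.011, -0.003, -1.0]]
wrist_force: [0.2, 1.0, -0.2]
finger_gap: 28.4
```

Call:
{"api": "arm_command", "payload": {"deltas": [{"offset":[0,0,0],"turn":0,"jaw":1},{"offset":[0,0,0],"turn":0,"jaw":1},{"offset":[0,0,0],"turn":0,"jaw":1}]}}

```text
t: 5.75
position: [497.7, -240.8, 69.1]
orientation: [[-0.994, 0.106, 0.01], [0.106, 0.994, -0.004], [-0.011, -0.003, -1.0]]
wrist_force: [0.3, 0.7, 1.3]
finger_gap: 23.2
```

Call:
{"api": "arm_command", "payload": {"deltas": [{"offset":[0,0,-15],"turn":0,"jaw":1},{"offset":[0,0,-45],"turn":0,"jaw":1},{"offset":[0,0,-85],"turn":0,"jaw":1},{"offset":[0,0,-125],"turn":0,"jaw":1},{"offset":[0,0,-130],"turn":0,"jaw":1}]}}

```text
t: 6.25
position: [499.5, -242.6, 206.4]
orientation: [[-0.994, 0.106, 0.02], [0.106, 0.994, -0.011], [-0.021, -0.009, -1.0]]
wrist_force: [0.2, -1.1, -0.7]
finger_gap: 23.5
```

```bash
python3 - <<'E'
from h import *
s=env.read_state(); 
for n in("side","scene"):
    c=env.camera(n);u=proj(c,[s["position"]],pose(c))[0].astype(int);print(n,u)
    x,y=max(u[0]-80,0),max(u[1]-60,0)
    cv2.imwrite(f"pics/{n}6.png",cv2.resize(c["image"][y:y+140,x:x+160,::-1],None,fx=4,fy=4,interpolation=cv2.INTER_CUBIC))
print(s["t"],np.round(s["position"],1),s["wrist_force"],s["finger_gap"])
E
```

```text
side [375 223]
scene [244 134]
6.25 [ 499.5 -242.6  206.4] [ 0.15589711 -1.13240171 -0.67959558] 23.497994543802328
```

View pics/side6.png

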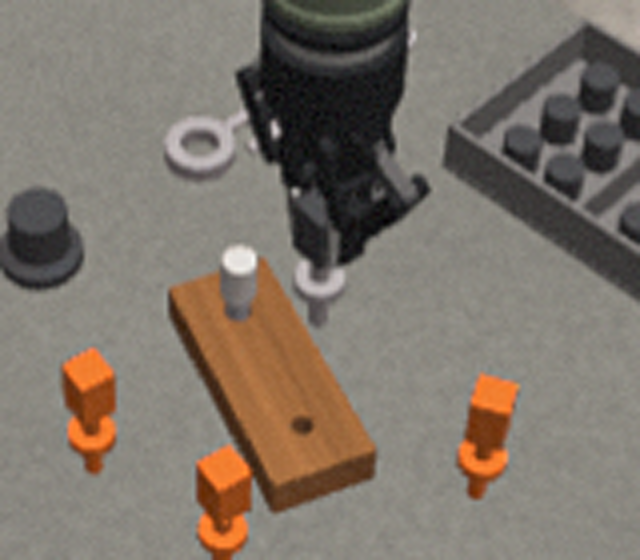

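The side view shows the gauge gripped and clear of the holder (grip gap 23 mm), with its collar at crop (320,283). The bystanders are untouched.

Call:
{"api": "arm_command", "payload": {"deltas": [{"offset":[0,25,0],"turn":0,"jaw":1},{"offset":[2,70,-1],"turn":0,"jaw":1},{"offset":[3,120,-1],"turn":0,"jaw":1},{"offset":[4,170,-2],"turn":0,"jaw":1},{"offset":[5,220,-2],"turn":0,"jaw":1}]}}

```text
t: 6.85
position: [513.5, -19.7, 200.0]
orientation: [[-0.994, 0.107, 0.009], [0.107, 0.994, -0.006], [-0.009, -0.005, -1.0]]
wrist_force: [1.7, -0.1, -2.2]
finger_gap: 23.5
```

Call:
{"api": "arm_command", "payload": {"deltas": [{"offset":[1,50,0],"turn":0,"jaw":1},{"offset":[2,100,0],"turn":0,"jaw":1},{"offset":[2,150,-1],"turn":0,"jaw":1},{"offset":[3,200,-1],"turn":0,"jaw":1},{"offset":[3,245,-1],"turn":0,"jaw":1}]}}

```text
t: 7.35
position: [534.6, 225.9, 197.1]
orientation: [[-0.994, 0.106, 0.004], [0.106, 0.994, -0.007], [-0.005, -0.007, -1.0]]
wrist_force: [0.6, -0.3, -1.4]
finger_gap: 23.1
```

Call:
{"api": "arm_command", "payload": {"deltas": [{"offset":[0,25,0],"turn":0,"jaw":1},{"offset":[0,36,0],"turn":0,"jaw":1},{"offset":[0,36,0],"turn":0,"jaw":1},{"offset":[0,36,0],"turn":0,"jaw":1}]}}

```text
t: 7.75
position: [537.8, 260.4, 195.5]
orientation: [[-0.994, 0.107, 0.001], [0.107, 0.994, -0.009], [-0.002, -0.009, -1.0]]
wrist_force: [-0.2, -1.1, -2.3]
finger_gap: 23.5
```

```bash
python3 - <<'E'
from h import *
for k in range(2):
    s=env.read_state(); c=env.camera("wrist")
    print(s["t"],np.round(s["joints"],3),np.round(s["position"],1),np.round(s["orientation"],3).tolist(),np.round(s["wrist_force"],1))
np.savez("w7.npz",img=c["image"],pos=s["position"],R=s["orientation"])
i=c["image"][:,:,::-1]; cv2.imwrite("pics/w7.png",i)
print(proj(c,[[497,264.7,67]],pose(c,s)))
E
```

```text
7.75 [ 0.311  0.285  1.52  -0.009  1.337 -1.151] [537.8 260.4 195.5] [[-0.994, 0.107, 0.001], [0.107, 0.994, -0.009], [-0.002, -0.009, -1.0]] [-0.2 -1.1 -2.3]
7.8 [ 0.31   0.285  1.52  -0.009  1.337 -1.151] [538.1 260.1 196. ] [[-0.994, 0.108, 0.002], [0.108, 0.994, -0.009], [-0.003, -0.008, -1.0]] [ 0.5  0.2 -2.6]
[[318.34746693 138.92468146]]
```

View pics/w7.png

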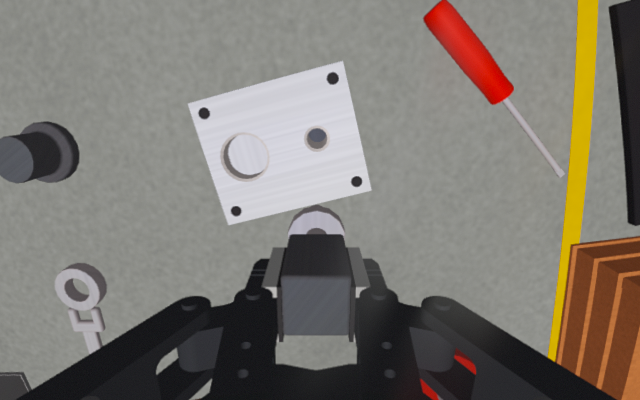

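```bash
python3 - <<'E'
import cv2
i=cv2.imread("pics/w7.png")[50:240,180:380]
cv2.imwrite("pics/w7z.png",cv2.resize(i,None,fx=4,fy=4,interpolation=cv2.INTER_CUBIC)[:600])
E
```

```text
(no output)
```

View pics/w7z.png

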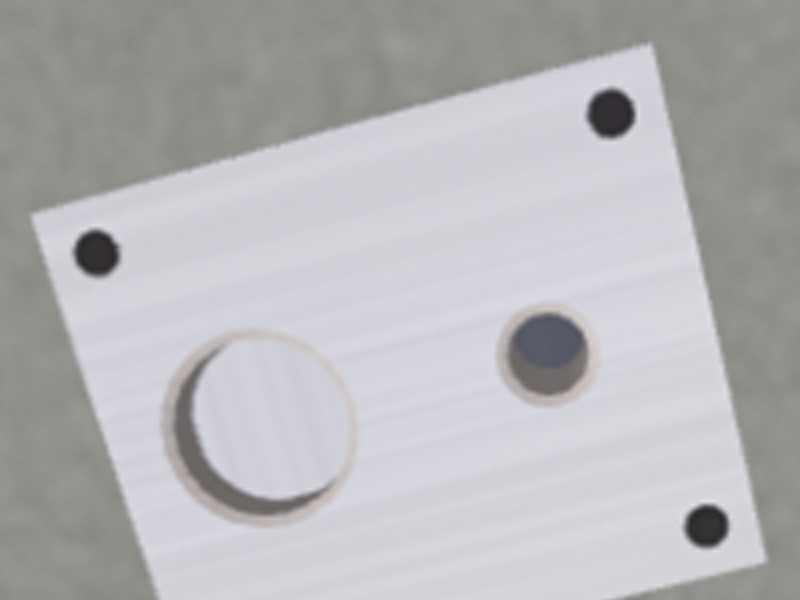

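```bash
python3 - <<'E'
from h import *
from scipy.optimize import least_squares
d=np.load("w7.npz"); c=env.camera("wrist"); s={"position":d["pos"],"orientation":d["R"]}; Rt=pose(c,s)
uv=np.array([(317,138.75),(244.75,157),(187.75,103.5),(343,60.75),(371.5,190.5),(229,224.7)])
M=np.array([(0,28),(0,-30),(-50,-60),(-50,60),(50,60),(50,-60)],float)
def f(p,free=True):
    a=p[2];X=np.c_[p[0]+M[:,0]*np.cos(a)-M[:,1]*np.sin(a),p[1]+M[:,0]*np.sin(a)+M[:,1]*np.cos(a),np.full(6,p[3])]
    return (proj(c,X,Rt)-uv).ravel()
r=least_squares(f,[500,236,.16,67]);p=r.x
print(np.round(p,2),np.round(r.fun.reshape(-1,2),1).tolist())
b=np.array([p[0]-28*np.sin(p[2]),p[1]+28*np.cos(p[2]),p[3]]);print("bore",b)
R=d["R"];
for z in (64,66.7,70,75): 
    q=onz(c,uv[0],z,Rt);print(z,np.round(q,1),np.round((q-d["pos"])@R,1))
# collar
Tt=np.array(c["tool_from_camera"])
for v in (205.5,206.5):
    n=cv2.undistortPoints(np.array([[[316.5,v]]]),K(c),np.array(c["D"])).ravel()
    dd=Tt[:3,:3]@[n[0],n[1],1];o=Tt[:3,3];t=(26-o[2])/dd[2];print("collar top pt",o+dd*t)
i=d["img"][190:345,260:375,::-1]
cv2.imwrite("pics/w7g.png",cv2.resize(cv2.convertScaleAbs(i,alpha=1.3,beta=15),None,fx=3.8,fy=3.8,interpolation=cv2.INTER_CUBIC))
E
```

```text
[5.0069e+02 2.3609e+02 1.4000e-01 6.6530e+01] [[0.2, -0.1], [0.2, 0.3], [0.1, 0.0], [-0.0, 0.1], [0.1, -0.3], [-0.5, 0.0]]
bore [496.751152   263.81107412  66.52669837]
64 [497.1 263.6  64. ] [ 41.5   0.2 131.8]
66.7 [496.8 263.7  66.7] [ 41.8   0.2 129.1]
70 [496.4 263.7  70. ] [ 42.2   0.2 125.8]
75 [495.9 263.8  75. ] [ 42.7   0.2 120.8]
collar top pt [19.60348883 -0.40982269 26.        ]
collar top pt [19.08052797 -0.40951444 26.        ]
```

View pics/w7g.png

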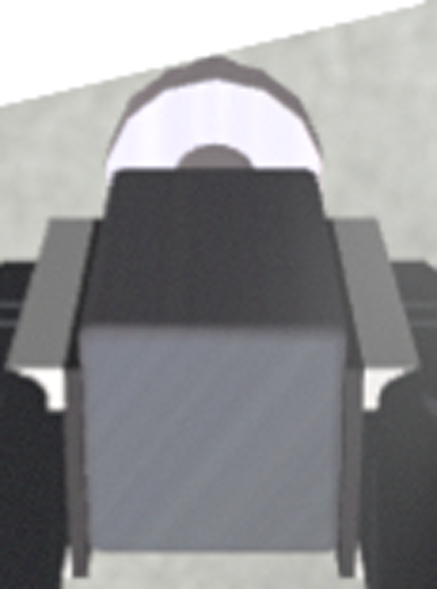

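```bash
python3 - <<'E'
from h import *
c=env.camera("wrist");Tt=np.array(c["tool_from_camera"])
def at(u,v,z):
    n=cv2.undistortPoints(np.array([[[u,v]]],float),K(c),np.array(c["D"])).ravel()
    dd=Tt[:3,:3]@[n[0],n[1],1];o=Tt[:3,3];return o+dd*(z-o[2])/dd[2]
for n,(u,v),z in [("ctop",(216,83),26),("cbot",(216,57),36),("cl",(107,165),26),("cr",(323,165),26)]: print(n,at(260+u/3.8,190+v/3.8,z))
for z in(-37,-41): 
    P=np.array([at(260+u/3.8,190+v/3.8,z) for u,v in[(82,325),(343,325),(335,550),(90,550)]]);print(P.mean(0),P)
E
```

```text
ctop [16.27108556 -0.23522714 26.        ]
cbot [16.86928353 -0.20070469 36.        ]
cl [  4.65633482 -14.92947434  26.        ]
cr [ 4.64944188 14.21202344 26.        ]
[  2.25298713  -0.75920369 -37.        ] [[ 14.0499018  -12.27355706 -37.        ]
 [ 14.04341808  10.75153801 -37.        ]
 [ -9.54517048  10.73045978 -37.        ]
 [ -9.53620089 -12.24525549 -37.        ]]
[  4.81766318  -0.76361892 -41.        ] [[ 16.1725093  -11.84649223 -41.        ]
 [ 16.16626855  10.31577805 -41.        ]
 [ -6.5383793   10.29548969 -41.        ]
 [ -6.52974583 -11.81925121 -41.        ]]
```

Call:
{"api": "arm_command", "payload": {"deltas": [{"offset":[20,0.3,10],"turn":0,"jaw":1},{"offset":[40.3,0.5,30],"turn":0,"jaw":1},{"offset":[40.3,0.5,48],"turn":0,"jaw":1},{"offset":[40.3,0.5,48],"turn":0,"jaw":1},{"offset":[40.3,0.5,48],"turn":0,"jaw":1}]}}

```text
t: 8.45
position: [499.3, 264.1, 149.1]
orientation: [[-0.994, 0.11, 0.004], [0.109, 0.994, -0.008], [-0.005, -0.007, -1.0]]
wrist_force: [0.5, -0.3, -1.0]
finger_gap: 23.2
```

```bash
python3 - <<'E'
from h import *
s=env.read_state(); 
for n,(x,y) in {"side":(190,90),"scene":(330,130)}.items():
    c=env.camera(n)
    cv2.imwrite(f"pics/{n}8.png",cv2.resize(c["image"][y:y+120,x:x+120,::-1],None,fx=5,fy=5,interpolation=cv2.INTER_CUBIC))
    R=np.array(s["orientation"]);p=np.array(s["position"])
    print(n,"bore,tip pred",np.round((proj(c,[[496.75,263.8,66.5],p+R@[1.5,-.3,69]],pose(c))-[x,y])*5,0).tolist())
s=env.read_state()
print(s["t"],np.round(s["position"],1),np.round(s["orientation"],3).tolist(),np.round(s["wrist_force"],1),s["finger_gap"])
b=np.array([496.75,263.8,66.5]);print("bore in tool",(b-np.array(s["position"]))@np.array(s["orientation"]))
c=env.camera("wrist");cv2.imwrite("pics/w8.png",c["image"][:,:,::-1])
E
```

```text
side bore,tip pred [[287.0, 358.0], [286.0, 341.0]]
scene bore,tip pred [[333.0, 393.0], [335.0, 383.0]]
8.55 [500.4 264.7 150.3] [[-0.994, 0.109, 0.007], [0.109, 0.994, -0.007], [-0.007, -0.006, -1.0]] [-0.6 -0.6 -1.5] 23.272504233104076
bore in tool [ 4.10398207 -0.77500938 83.77457092]
```

View pics/side8.png

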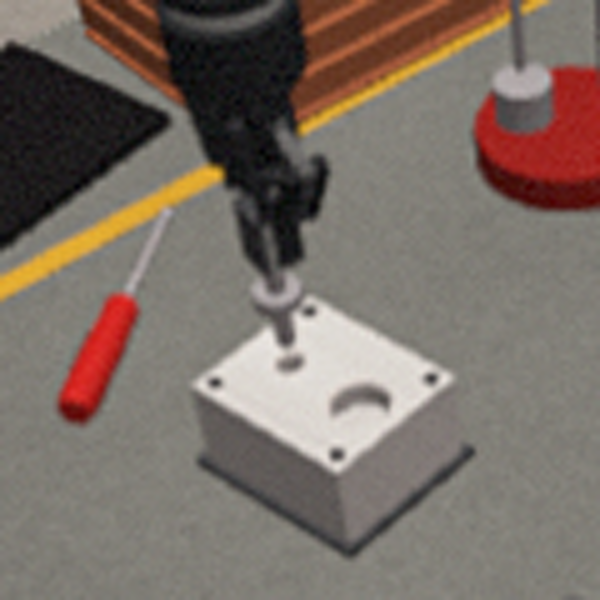

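View pics/scene8.png

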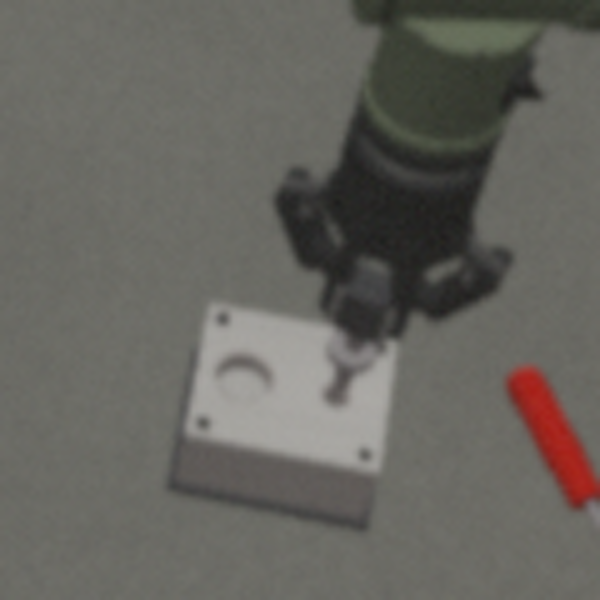

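View pics/w8.png

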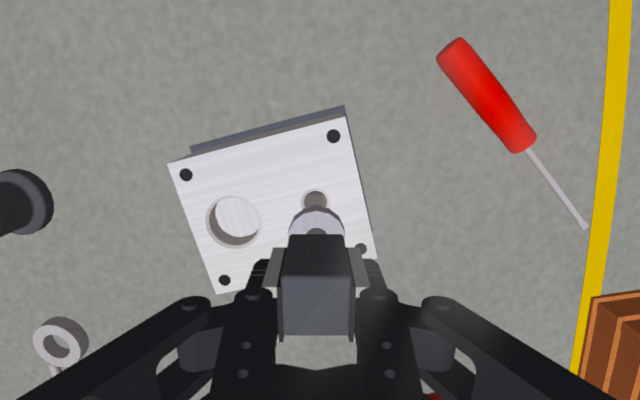

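```bash
python3 - <<'E'
from h import *
s=env.read_state(); c=env.camera("wrist"); Rt=pose(c,s)
print(s["t"],np.round(s["position"],1),np.round(s["orientation"],3).tolist())
t=np.linspace(0,2*np.pi,60)
i=c["image"][:,:,::-1].copy(); i=cv2.resize(i[165:265,260:370],None,fx=6,fy=6,interpolation=cv2.INTER_CUBIC)
for b,col in (((496.75,263.8,66.5),(0,0,255)),):
    P=np.c_[b[0]+10*np.cos(t),b[1]+10*np.sin(t),np.full(60,b[2])]
    q=((proj(c,P,Rt)-[260,165]+.5)*6).astype(int); cv2.polylines(i,[q.reshape(-1,1,2)],True,col,1)
    p=np.array([497.06-50*np.cos(.14),0])
F=[(-50,-60),(-50,60),(50,60)]
b=np.array([500.69,236.09]);a=.14
X=[[b[0]+x*np.cos(a)-y*np.sin(a),b[1]+x*np.sin(a)+y*np.cos(a),66.5] for x,y in F]
print("corners",proj(c,X,Rt))
cv2.imwrite("pics/w9.png",i)
cv2.imwrite("pics/w9f.png",c["image"][90:250,150:390,::-1].repeat(3,0).repeat(3,1))
E
```

```text
8.6 [500.4 264.8 150.4] [[-0.994, 0.109, 0.007], [0.109, 0.994, -0.007], [-0.008, -0.006, -1.0]]
corners [[167.19493946 163.56525198]
 [345.38729987 116.57030969]
 [377.16230992 257.93865609]]
```

View pics/w9.png

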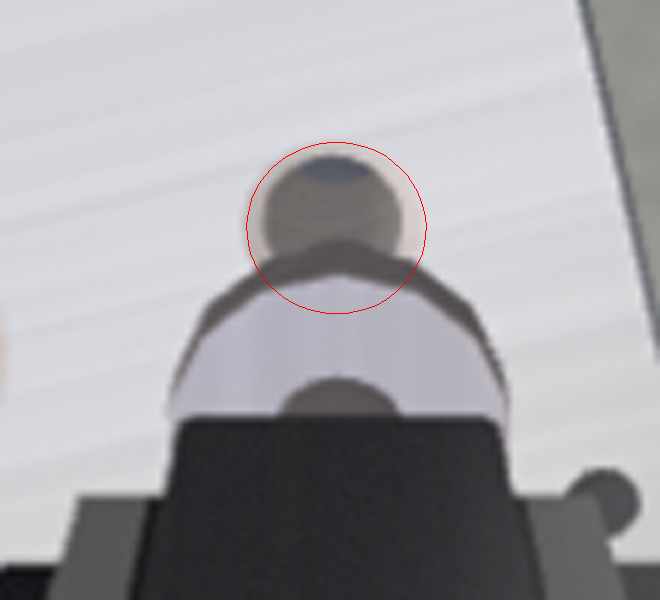

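View pics/w9f.png

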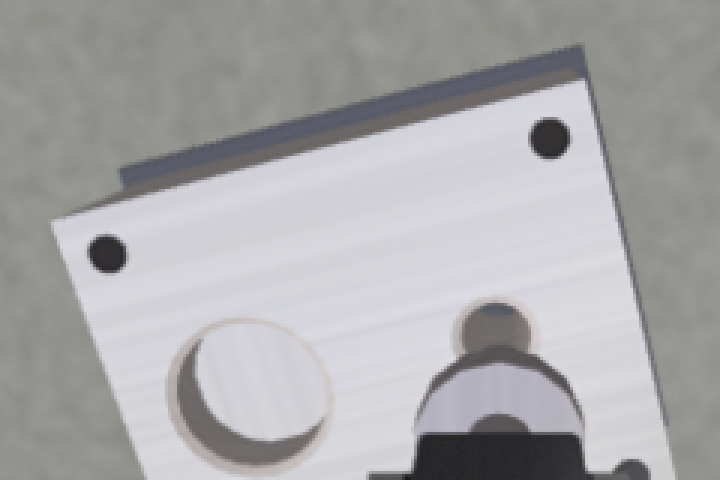

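Call:
{"api": "arm_command", "payload": {"deltas": [{"offset":[2.6,-0.9,4],"turn":0,"jaw":1},{"offset":[2.6,-0.9,8],"turn":0,"jaw":1},{"offset":[2.6,-0.9,8],"turn":0,"jaw":1},{"offset":[2.6,-0.9,8],"turn":0,"jaw":1},{"offset":[2.6,-0.9,8],"turn":0,"jaw":1}]}}

```text
t: 9.15
position: [497.6, 264.2, 142.2]
orientation: [[-0.994, 0.109, 0.006], [0.109, 0.994, -0.007], [-0.007, -0.006, -1.0]]
wrist_force: [0.1, -0.0, -0.8]
finger_gap: 23.0
```

```bash
cat > st.py <<'E'
from h import *
s=env.read_state();b=np.array([496.7,263.5,66.5]);R=np.array(s["orientation"])
print(s["t"],np.round(s["position"],1),"z",np.round(R[:,2],3),"F",np.round(s["wrist_force"],1),"tau",np.round(s["wrist_torque"],2),round(s["finger_gap"],1),"bore-gauge in tool",np.round((b-np.array(s["position"]))@R-[1.5,-.3,69],1))
E
python3 st.py
```

```text
9.15 [497.6 264.2 142.2] z [ 0.006 -0.007 -1.   ] F [ 0.1 -0.  -0.8] tau [ 0.03  0.05 -0.02] 23.0 bore-gauge in tool [-0.1 -0.1  6.7]
```

Call:
{"api": "arm_command", "payload": {"deltas": [{"offset":[-0.1,-0.1,4],"turn":0,"jaw":1},{"offset":[-0.1,-0.1,8],"turn":0,"jaw":1},{"offset":[-0.1,-0.1,11],"turn":0,"jaw":1},{"offset":[-0.1,-0.1,14],"turn":0,"jaw":1},{"offset":[-0.1,-0.1,14],"turn":0,"jaw":1}]}}

```text
t: 9.65
position: [497.3, 263.8, 127.4]
orientation: [[-0.994, 0.109, 0.005], [0.109, 0.994, -0.007], [-0.006, -0.007, -1.0]]
wrist_force: [-0.8, -0.3, -2.2]
finger_gap: 22.9
```

```bash
python3 st.py; python3 - <<'E'
from h import *
c=env.camera("side");x,y=190,90
cv2.imwrite(f"pics/side10.png",cv2.resize(c["image"][130:190,220:290,::-1],None,fx=8,fy=8,interpolation=cv2.INTER_CUBIC))
E
```

```text
9.65 [497.3 263.8 127.4] z [ 0.005 -0.007 -1.   ] F [-0.8 -0.3 -2.2] tau [-0.01 -0.03  0.05] 22.9 bore-gauge in tool [-0.6  0.3 -8.1]
```

View pics/side10.png

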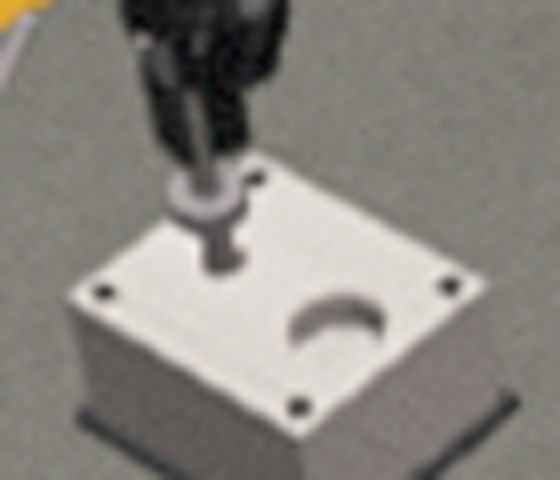

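The side view shows the rod entering the bore at crop (222,258), with no side force.

Call:
{"api": "arm_command", "payload": {"deltas": [{"offset":[-0.4,0.2,6],"turn":0,"jaw":1},{"offset":[-0.4,0.2,12],"turn":0,"jaw":1},{"offset":[-0.4,0.2,17],"turn":0,"jaw":1},{"offset":[-0.4,0.2,21],"turn":0,"jaw":1},{"offset":[-0.4,0.2,21],"turn":0,"jaw":1}]}}

```text
t: 10.2
position: [497.3, 263.6, 105.7]
orientation: [[-0.994, 0.109, 0.004], [0.109, 0.994, -0.008], [-0.005, -0.007, -1.0]]
wrist_force: [0.1, 0.1, -1.8]
finger_gap: 23.1
```

```bash
python3 st.py
```

```text
10.2 [497.3 263.6 105.7] z [ 0.004 -0.008 -1.   ] F [ 0.1  0.1 -1.8] tau [-0.   -0.01 -0.02] 23.1 bore-gauge in tool [ -0.7   0.4 -29.8]
```

Call:
{"api": "arm_command", "payload": {"deltas": [{"offset":[-0.3,0.2,1.5],"turn":0,"jaw":1},{"offset":[-0.3,0.2,3],"turn":0,"jaw":1},{"offset":[-0.3,0.2,4.5],"turn":0,"jaw":1},{"offset":[-0.3,0.2,6],"turn":0,"jaw":1},{"offset":[-0.3,0.2,6],"turn":0,"jaw":1}]}}

```text
t: 10.7
position: [497.8, 263.8, 99.8]
orientation: [[-0.994, 0.109, 0.004], [0.109, 0.994, -0.007], [-0.005, -0.007, -1.0]]
wrist_force: [0.6, -0.5, -1.9]
finger_gap: 23.3
```

```bash
python3 st.py
```

```text
10.7 [497.8 263.8  99.8] z [ 0.004 -0.007 -1.   ] F [ 0.6 -0.5 -1.9] tau [ 0.    0.01 -0.04] 23.3 bore-gauge in tool [ -0.2   0.1 -35.7]
```

Call:
{"api": "arm_command", "payload": {"deltas": [{"offset":[0,0,0.5],"turn":0,"jaw":1},{"offset":[0,0,1],"turn":0,"jaw":1},{"offset":[0,0,1.5],"turn":0,"jaw":1},{"offset":[0,0,2],"turn":0,"jaw":1},{"offset":[0,0,2],"turn":0,"jaw":1}]}}

```text
t: 11.2
position: [497.9, 263.8, 97.7]
orientation: [[-0.994, 0.109, 0.004], [0.109, 0.994, -0.007], [-0.005, -0.007, -1.0]]
wrist_force: [-0.4, 0.0, -0.6]
finger_gap: 23.3
```

```bash
python3 st.py; python3 - <<'E'
from h import *
c=env.camera("side");x,y=190,90
cv2.imwrite(f"pics/side11.png",cv2.resize(c["image"][130:190,220:290,::-1],None,fx=8,fy=8,interpolation=cv2.INTER_CUBIC))
E
```

```text
11.2 [497.9 263.8  97.7] z [ 0.004 -0.007 -1.   ] F [-0.4  0.  -0.6] tau [-0.03  0.05  0.02] 23.3 bore-gauge in tool [ -0.2   0.1 -37.8]
```

View pics/side11.png

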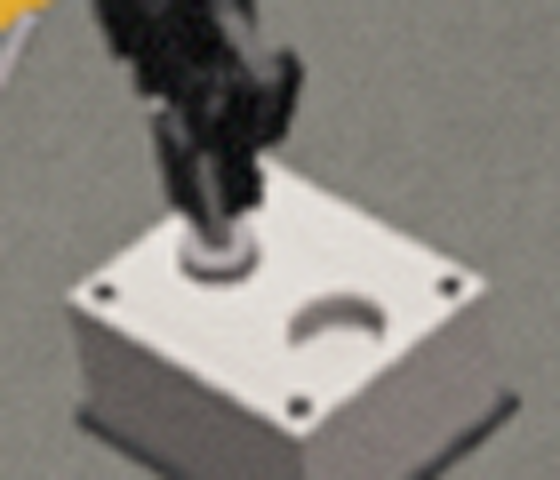

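The collar is at the face and the force has begun to rise, so I'm continuing in small steps.

Call:
{"api": "arm_command", "payload": {"deltas": [{"offset":[0,0,0.4],"turn":0,"jaw":1},{"offset":[0,0,0.8],"turn":0,"jaw":1},{"offset":[0,0,1.2],"turn":0,"jaw":1},{"offset":[0,0,1.6],"turn":0,"jaw":1}]}}

```text
t: 11.65
position: [497.9, 263.8, 96.1]
orientation: [[-0.994, 0.109, 0.004], [0.109, 0.994, -0.007], [-0.005, -0.007, -1.0]]
wrist_force: [0.1, -0.0, -0.3]
finger_gap: 23.1
```

Call:
{"api": "arm_command", "payload": {"deltas": [{"offset":[0,0,0.4],"turn":0,"jaw":1},{"offset":[0,0,0.8],"turn":0,"jaw":1},{"offset":[0,0,1.2],"turn":0,"jaw":1}]}}

```text
t: 11.95
position: [497.9, 263.8, 94.8]
orientation: [[-0.994, 0.109, 0.004], [0.109, 0.994, -0.007], [-0.005, -0.007, -1.0]]
wrist_force: [-0.7, 0.3, 0.9]
finger_gap: 23.6
```

Call:
{"api": "arm_command", "payload": {"deltas": [{"offset":[0,0,0.4],"turn":0,"jaw":1},{"offset":[0,0,0.8],"turn":0,"jaw":1}]}}

```text
t: 12.15
position: [497.9, 263.8, 94.0]
orientation: [[-0.994, 0.109, 0.004], [0.109, 0.994, -0.007], [-0.005, -0.007, -1.0]]
wrist_force: [-1.4, -0.3, -0.2]
finger_gap: 23.3
```

Call:
{"api": "arm_command", "payload": {"deltas": [{"offset":[0,0,0.4],"turn":0,"jaw":1},{"offset":[0,0,0.8],"turn":0,"jaw":1}]}}

```text
t: 12.35
position: [497.8, 263.8, 93.2]
orientation: [[-0.994, 0.109, 0.004], [0.109, 0.994, -0.007], [-0.005, -0.007, -1.0]]
wrist_force: [-1.1, -0.9, 0.3]
finger_gap: 23.7
```

Call:
{"api": "arm_command", "payload": {"deltas": [{"offset":[0,0,0.4],"turn":0,"jaw":1},{"offset":[0,0,0.8],"turn":0,"jaw":1}]}}

```text
t: 12.55
position: [497.9, 263.8, 92.3]
orientation: [[-0.994, 0.109, 0.004], [0.109, 0.994, -0.007], [-0.005, -0.007, -1.0]]
wrist_force: [-0.1, -0.2, 0.6]
finger_gap: 23.4
```

Call:
{"api": "arm_command", "payload": {"deltas": [{"offset":[0,0,0.4],"turn":0,"jaw":1},{"offset":[0,0,0.8],"turn":0,"jaw":1}]}}

```text
t: 12.75
position: [497.9, 263.8, 91.5]
orientation: [[-0.994, 0.109, 0.004], [0.109, 0.994, -0.007], [-0.005, -0.007, -1.0]]
wrist_force: [0.3, -0.6, -0.0]
finger_gap: 23.3
```

Call:
{"api": "arm_command", "payload": {"deltas": [{"offset":[0,0,0.4],"turn":0,"jaw":1},{"offset":[0,0,0.8],"turn":0,"jaw":1}]}}

```text
t: 12.95
position: [497.9, 263.8, 90.7]
orientation: [[-0.994, 0.109, 0.004], [0.109, 0.994, -0.007], [-0.005, -0.007, -1.0]]
wrist_force: [-1.7, -0.9, 0.6]
finger_gap: 23.2
```

Call:
{"api": "arm_command", "payload": {"deltas": [{"offset":[0,0,0.4],"turn":0,"jaw":1},{"offset":[0,0,0.8],"turn":0,"jaw":1}]}}

```text
t: 13.15
position: [497.9, 263.8, 89.8]
orientation: [[-0.994, 0.109, 0.004], [0.109, 0.994, -0.007], [-0.005, -0.007, -1.0]]
wrist_force: [-0.1, 0.3, -0.0]
finger_gap: 23.1
```

Call:
{"api": "arm_command", "payload": {"deltas": [{"offset":[0,0,0.4],"turn":0,"jaw":1},{"offset":[0,0,0.8],"turn":0,"jaw":1}]}}

```text
t: 13.35
position: [497.9, 263.8, 89.0]
orientation: [[-0.994, 0.109, 0.004], [0.109, 0.994, -0.007], [-0.005, -0.007, -1.0]]
wrist_force: [-0.0, -1.2, 0.1]
finger_gap: 23.3
```

Call:
{"api": "arm_command", "payload": {"deltas": [{"offset":[0,0,0.4],"turn":0,"jaw":1},{"offset":[0,0,0.8],"turn":0,"jaw":1}]}}

```text
t: 13.55
position: [497.9, 263.8, 88.1]
orientation: [[-0.994, 0.109, 0.004], [0.109, 0.994, -0.007], [-0.005, -0.007, -1.0]]
wrist_force: [-0.1, -0.6, -0.3]
finger_gap: 23.4
```

Call:
{"api": "arm_command", "payload": {"deltas": [{"offset":[0,0,0.4],"turn":0,"jaw":1},{"offset":[0,0,0.8],"turn":0,"jaw":1}]}}

```text
t: 13.75
position: [497.9, 263.8, 87.3]
orientation: [[-0.994, 0.109, 0.004], [0.109, 0.994, -0.007], [-0.005, -0.007, -1.0]]
wrist_force: [0.2, 0.1, -0.3]
finger_gap: 23.3
```

Call:
{"api": "arm_command", "payload": {"deltas": [{"offset":[0,0,0.4],"turn":0,"jaw":1},{"offset":[0,0,0.8],"turn":0,"jaw":1}]}}

```text
t: 13.95
position: [498.0, 263.8, 87.1]
orientation: [[-0.994, 0.109, 0.004], [0.109, 0.994, -0.007], [-0.005, -0.007, -1.0]]
wrist_force: [-2.8, -0.9, 6.3]
finger_gap: 23.0
```

The rod has bottomed: the force jumped to 6.3 N and z stopped at 87.1.

Call:
{"api": "arm_command", "payload": {"deltas": [{"offset":[0,0,0.8],"turn":0,"jaw":1},{"offset":[0,0,0.8],"turn":0,"jaw":1}]}}

```text
t: 14.15
position: [498.1, 263.8, 87.1]
orientation: [[-0.994, 0.109, 0.004], [0.109, 0.994, -0.007], [-0.005, -0.007, -1.0]]
wrist_force: [-2.5, -0.6, 6.1]
finger_gap: 23.5
```

Call:
{"api": "arm_command", "payload": {"deltas": [{"offset":[0,0,1.1],"turn":0,"jaw":1},{"offset":[0,0,1.3],"turn":0,"jaw":1},{"offset":[0,0,1.3],"turn":0,"jaw":1}]}}

```text
t: 14.45
position: [498.1, 263.8, 87.1]
orientation: [[-0.994, 0.109, 0.004], [0.109, 0.994, -0.008], [-0.005, -0.007, -1.0]]
wrist_force: [-3.4, -0.7, 8.0]
finger_gap: 23.4
```

```bash
python3 - <<'E'
from h import *
for k in range(8):
    s=env.read_state();print(s["t"],np.round(s["position"],2),np.round(s["wrist_force"],1)); env.camera("wrist")
E
```

```text
14.45 [498.14 263.83  87.08] [-3.4 -0.7  8. ]
14.5 [498.16 263.83  87.09] [-3.9 -1.6  7.9]
14.55 [498.16 263.83  87.12] [-2.5 -1.4  8.6]
14.6 [498.13 263.83  87.08] [-2.7 -1.3  8.4]
14.65 [498.13 263.83  87.09] [-3.3 -1.2  7.7]
14.7 [498.14 263.84  87.1 ] [-3.1 -1.4  7.9]
14.75 [498.14 263.84  87.09] [-3.4 -1.4  8.2]
14.8 [498.12 263.83  87.09] [-3.  -1.   7.2]
```

Call:
{"api": "arm_command", "payload": {"deltas": [{"offset":[0,0,1.6],"turn":0,"jaw":1},{"offset":[0,0,1.6],"turn":0,"jaw":1},{"offset":[0,0,1.6],"turn":0,"jaw":1},{"offset":[0,0,1.6],"turn":0,"jaw":1},{"offset":[0,0,1.6],"turn":0,"jaw":1}]}}

```text
t: 15.35
position: [498.2, 263.9, 87.1]
orientation: [[-0.994, 0.109, 0.004], [0.109, 0.994, -0.008], [-0.005, -0.007, -1.0]]
wrist_force: [-3.4, -1.2, 8.9]
finger_gap: 23.2
```

Call:
{"api": "arm_command", "payload": {"deltas": [{"offset":[0,0,1.6],"turn":0,"jaw":1},{"offset":[0,0,1.6],"turn":0,"jaw":1},{"offset":[0,0,1.6],"turn":0,"jaw":1},{"offset":[0,0,1.6],"turn":0,"jaw":1},{"offset":[0,0,1.6],"turn":0,"jaw":1}]}}

```text
t: 15.85
position: [498.2, 263.9, 87.1]
orientation: [[-0.994, 0.108, 0.004], [0.108, 0.994, -0.008], [-0.005, -0.007, -1.0]]
wrist_force: [-3.9, -2.1, 9.6]
finger_gap: 23.3
```

Call:
{"api": "arm_command", "payload": {"deltas": [{"offset":[0,0,0.2],"turn":0,"jaw":1},{"offset":[0,0,0.2],"turn":0,"jaw":1},{"offset":[0,0,0.2],"turn":0,"jaw":1}]}}

```text
t: 16.15
position: [498.6, 264.0, 87.1]
orientation: [[-0.994, 0.109, 0.005], [0.108, 0.994, -0.008], [-0.006, -0.007, -1.0]]
wrist_force: [-0.7, -0.7, 2.4]
finger_gap: 22.7
```

```bash
python3 st.py
```

```text
16.15 [498.6 264.   87.1] z [ 0.005 -0.008 -1.   ] F [-0.7 -0.7  2.4] tau [-0.04  0.17  0.02] 22.7 bore-gauge in tool [  0.5  -0.3 -48.4]
```

Still lightly seated at 2.4 N, with side forces almost gone. I'll release it.

Call:
{"api": "arm_command", "payload": {"deltas": [{"offset":[0,0,0],"turn":0,"jaw":0.4},{"offset":[0,0,0],"turn":0,"jaw":0.2},{"offset":[0,0,0],"turn":0,"jaw":0},{"offset":[0,0,0],"turn":0,"jaw":-0.3},{"offset":[0,0,0],"turn":0,"jaw":-0.3}]}}

```text
t: 16.65
position: [498.6, 264.0, 87.0]
orientation: [[-0.994, 0.109, 0.005], [0.109, 0.994, -0.008], [-0.005, -0.007, -1.0]]
wrist_force: [0.1, 0.9, -0.7]
finger_gap: 55.4
```

```bash
python3 st.py; python3 - <<'E'
from h import *
c=env.camera("wrist");cv2.imwrite("pics/w12.png",c["image"][:,:,::-1])
c=env.camera("side")
cv2.imwrite(f"pics/side12.png",cv2.resize(c["image"][120:200,210:300,::-1],None,fx=7,fy=7,interpolation=cv2.INTER_CUBIC))
E
```

```text
16.65 [498.6 264.   87. ] z [ 0.005 -0.008 -1.   ] F [ 0.1  0.9 -0.7] tau [-0.    0.01  0.02] 55.4 bore-gauge in tool [  0.4  -0.2 -48.5]
```

View pics/w12.png

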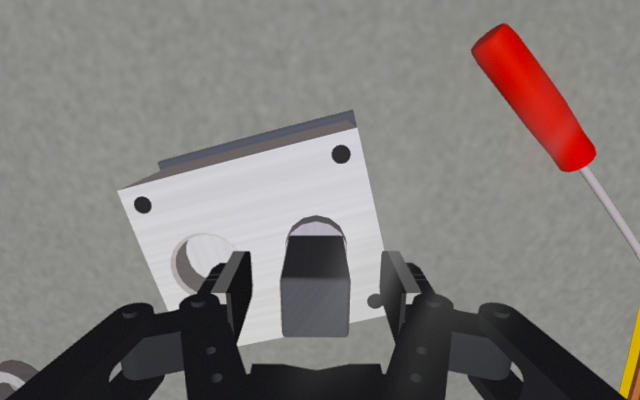

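View pics/side12.png

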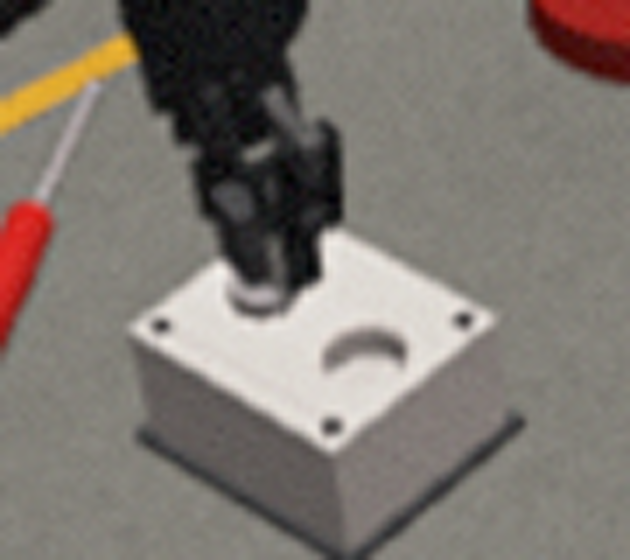

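The jaws are open and the gauge stands in the bore at wrist (315,285). I'm retracting straight up.

Call:
{"api": "arm_command", "payload": {"deltas": [{"offset":[0,0,-5],"turn":0,"jaw":-0.3},{"offset":[0,0,-25],"turn":0,"jaw":-0.3},{"offset":[0,0,-60],"turn":0,"jaw":-0.3},{"offset":[0,0,-100],"turn":0,"jaw":-0.3},{"offset":[0,0,-110],"turn":0,"jaw":-0.3}]}}

```text
t: 17.25
position: [501.3, 266.0, 203.1]
orientation: [[-0.994, 0.108, 0.015], [0.108, 0.994, -0.004], [-0.015, -0.003, -1.0]]
wrist_force: [0.7, 0.1, 0.4]
finger_gap: 55.8
```

Call:
{"api": "arm_command", "payload": {"deltas": [{"offset":[-30,0,0],"turn":0,"jaw":-0.3},{"offset":[-60,0,0],"turn":0,"jaw":-0.3},{"offset":[-60,0,0],"turn":0,"jaw":-0.3},{"offset":[-60,0,0],"turn":0,"jaw":-0.3}]}}

```text
t: 17.65
position: [560.6, 259.3, 203.3]
orientation: [[-0.994, 0.109, 0.013], [0.109, 0.994, -0.004], [-0.013, -0.003, -1.0]]
wrist_force: [-0.5, -0.5, -0.3]
finger_gap: 55.6
```

```bash
python3 st.py; python3 - <<'E'
from h import *
c=env.camera("wrist");cv2.imwrite("pics/w13.png",c["image"][:,:,::-1])
I=[]
for n,(x,y) in {"side":(210,110),"scene":(345,160)}.items():
    c=env.camera(n); I.append(cv2.resize(c["image"][y:y+90,x:x+80,::-1],None,fx=5,fy=5,interpolation=cv2.INTER_CUBIC))
    if n=="side": a=-.0
    # predicted: grip_mid, collar centre for upright gauge, rod tip 48ish deep
cv2.imwrite("pics/both13.png",np.hstack(I))
c=env.camera("scene");cv2.imwrite("pics/scene13.png",c["image"][:,:,::-1])
E
```

```text
17.65 [560.6 259.3 203.3] z [ 0.013 -0.004 -1.   ] F [-0.5 -0.5 -0.3] tau [-0.03 -0.04  0.08] 55.6 bore-gauge in tool [64.3 -2.  66.9]
```

View pics/both13.png

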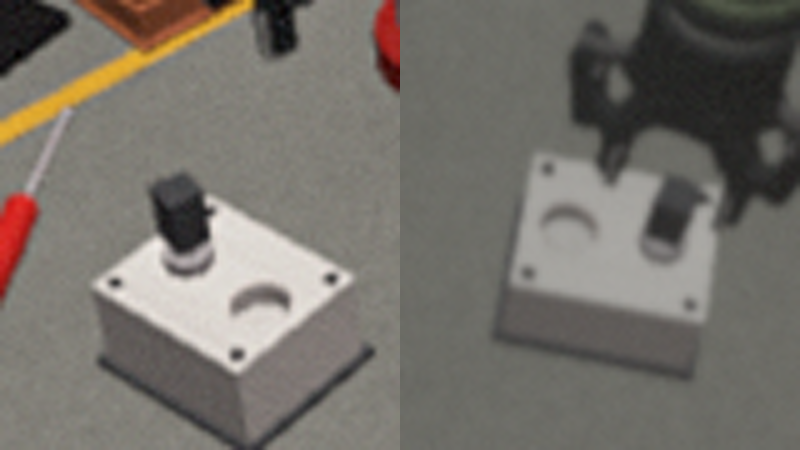

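View pics/w13.png

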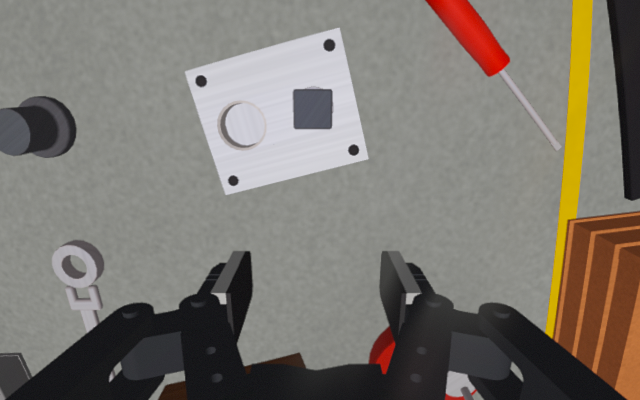

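View pics/scene13.png

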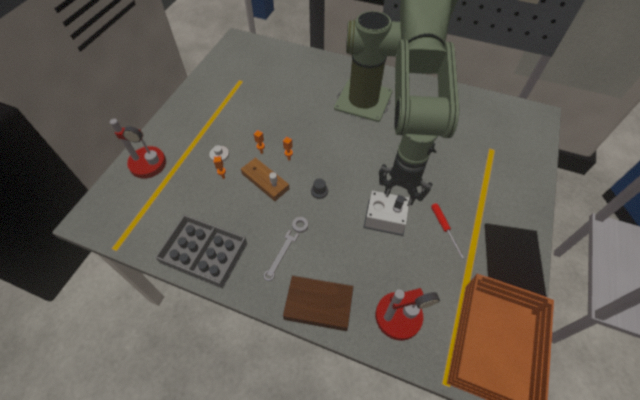

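```bash
python3 - <<'E'
from h import *
s=env.read_state(); c=env.camera("wrist"); Rt=pose(c,s)
print(np.round(s["position"],1))
i=c["image"][60:160,270:360]; cv2.imwrite("pics/w14.png",cv2.resize(i[:,:,::-1],None,fx=6,fy=6,interpolation=cv2.INTER_CUBIC))
g=cv2.cvtColor(c["image"],cv2.COLOR_RGB2GRAY)
m=(g<110).astype(np.uint8); m[:,:270]=0;m[:,350:]=0;m[:80]=0;m[140:]=0
n,l,st,ce=cv2.connectedComponentsWithStats(m); k=1+np.argmax(st[1:,4]); print(st[k],ce[k])
for z in (120,124): print(z,np.round(onz(c,ce[k],z,Rt),1))
for cam in ("side","scene"):
    cc=env.camera(cam)
    print(cam,proj(cc,[[496.7,263.6,124],[496.7,263.6,104],[496.7,263.6,71.5]],pose(cc))-({"side":(210,110),"scene":(345,160)}[cam]))
E
```

```text
[559.7 259.7 203.6]
[ 293   91   39   39 1477] [312.0521327  109.77386594]
120 [496.2 263.3 120. ]
124 [496.1 263.3 124. ]
side [[34.77081374 37.11936696]
 [35.70782382 42.2958012 ]
 [37.19457681 50.49730412]]
scene [[54.70163943 38.4926695 ]
 [53.55254245 42.0987439 ]
 [51.75265004 47.74638221]]
```

View pics/w14.png

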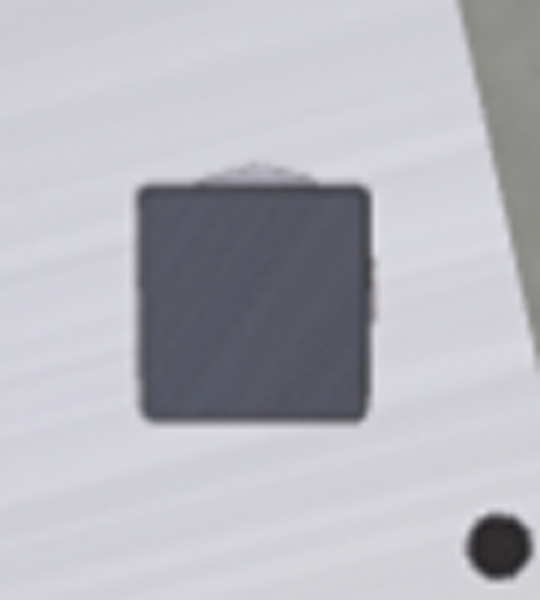

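The grip's top lies within 1 mm of the bore axis, so the gauge is upright, and the collar is on the face. The bystanders sit where they did before, so I'm handing in.

```bash
python3 -c "
from rig import env
print(env.read_state()['t']); print(env.hand_in())"
```

```text
18.0
the job is handed in; nothing more can be done
None
```

The gauge is standing in the narrow bore with its rod on the bottom, and I handed the job in at t = 18.0 s. No verdict is reported on hand-in.

**What I did:** I took the dark gauge out of the wooden holder and left the orange look-alikes alone. I lowered its rod into the narrow bore, which I measured at about (497, 264) with the face near z = 66 mm. I felt the bottom when the force jumped to about 6 N. I then held 6–10 N for about 1.9 s, eased off to about 2 N, opened the jaws, retracted upward and moved aside. The highest wrist force I read while pressing was 9.6 N.

**Last checks:**
- **Position and tilt:** The centre of the grip's top lies about 0.7 mm from the bore axis. That puts the tilt at roughly 0.01 rad.
- **Collar:** It looks flush on the face in the side and scene pictures. I judged this by eye and did not measure it.
- **Bystanders:** They look unmoved in the scene picture. The gripper is clear of everything.

**Disagreement:** The collar's friction appeared about 2–4 mm later than my face height predicted. The face is therefore probably a little lower than 66.5 mm, and the bore depth is about 46 mm rather than the 48.5 mm my estimate gave. Either depth is within the 38–50 mm range.

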